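# Start the book steriliser from its desk console

## Task

Start the book steriliser from the console on the library desk: push the long lock bar fully in, then tip the rocker right over by pushing its raised half down, then press the large round start button all the way in, keep it in for a good second, and let it come out again. Only press: pick nothing up, do not press the small square stop key, and leave the things standing on and around the console where they are.

Things in the scene. Friction and masses are not known exactly. Their poses are not given: they have to be found in the camera images.
- console: grey flat-topped console fixed to the desk, 300 (x) x 320 (y) x 40 mm high; origin: centre of its underside; x points to its far side, edged by a black ridge 22 high (x 123 to 145), y to its left. On top four fixed black modules, 70 x 70 x 8 high, centred at x +-60, y +-70, turned with it; which control is at which place varies. All keys are plain white plastic.
- lock_bar (a joint): travel of the long lock bar in m: 0 = fully out, 0.010 = fully in (end stop). It is pushed straight down; it has no spring, resists with about 3 N and stays where it is left. It may start up to 2 mm in.
- lock_top (a point): centre of the top face of the lock bar: a straight bar 60 mm long (console y) x 20 mm wide (console x); when fully out its top is 22 mm above the console top (62 mm above the desk). The point moves with the bar.
- rocker (a joint): angle of the rocker in rad: 0 = its near half (towards the robot) is down and its far half raised, 0.44 = far half fully down (end stop). Pivot: along console y through the module's middle, 19 mm above the console top. No spring; takes about 2 N at 22 mm from the pivot; stays where it is left. Starts up to 0.04 over.
- rocker_raised (a point): point on the top face of the rocker's far half, 22 mm from the middle of the rocker along it. The rocker is a flat plate 60 mm long (console x) x 34 mm wide x 10 mm thick; at angle 0 this point is about 29 mm above the console top, at 0.44 it is about 19 mm above it. The point moves with the rocker.
- start_button (a joint): travel of the start button in m: 0 = out, 0.006 = fully in (end stop). Springs back when let go; fully in takes 5 N.
- start_top (a point): centre of the top of the large round mushroom-shaped start button, 44 mm in diameter; when out its top is 26 mm above the console top. The point moves with the button.
- stop_key (a joint): travel of the stop key in m: 0 = out, 0.005 = fully in; springs back, fully in takes 4 N. Not to be pressed.
- stop_top (a point): centre of the top of the small square stop key, 26 x 26 mm; its top is 19 mm above the console top.
- stamp: wooden rubber stamp, round, 28 dia x 54 tall, standing upright in the middle of the console top between the four modules; loose, a bystander; origin at the centre of its underside, z up
- ink_tin: flat round steel ink tin, 48 dia x 18 high, lying on the console top between the two far modules; loose, a bystander; origin at the centre of its underside, z up
- glue_stick: white glue stick with black cap, 25 dia x 56 tall, standing on the console top near its left (+y) edge; loose, a bystander; origin at the centre of its underside, z up
- page_weight: small turned brass weight, 32 dia x 36 tall, standing on the console top near its right (-y) edge; loose, a bystander; origin at the centre of its underside, z up
- book: closed hardback book, 130 x 190 x 28 thick, lying on the desk to the left (+y) of the console; loose, a bystander; origin at the centre of its underside, z up
- mug: white mug, 76 dia x 85 tall, standing on the desk to the right (-y) of the console; loose, a bystander; origin at the centre of its underside, z up
- scanner: black hand scanner, 110 x 55 x 30 high, lying on the desk to the right (-y) of the console, nearer the robot than the mug; loose, a bystander; origin at the centre of its underside, z up

How it is judged:
On the way, in this order (a step that is already met when the one before it is completed fails the run):
1. the lock bar is pushed fully in (value of joint lock_bar above 0.0085 m), for 0.1 s.
2. the rocker is tipped fully over, far half down (value of joint rocker above 0.38 rad), for 0.1 s.
3. the start button is held in for 0.8 s (value of joint start_button above 0.0048 m), for 0.8 s.
4. the start button is let go (value of joint start_button below 0.001 m), for 0.1 s.
At the end, for the whole second after the job is handed in: Lock bar in by at least 8.5 of its 10 mm, rocker over by at least 0.38 of 0.44 rad, start button (held in beyond 4.8 of 6 mm for at least 0.8 s) out again within 1 mm, stop key out within 1 mm; every loose thing upright (within 0.2 rad), at rest and within 20 mm of where it stood (value of joint lock_bar above 0.0085 m and value of joint rocker above 0.38 rad and value of joint each of start_button, stop_key below 0.001 m and distance of each of stamp, ink_tin, glue_stick, page_weight, book, mug, scanner from where it was at the start of the episode below 0.02 m and angle between each of stamp, ink_tin, glue_stick, page_weight, book, mug, scanner's own z axis and vertical below 0.2 rad and linear speed of each of stamp, ink_tin, glue_stick, page_weight, book, mug, scanner below 0.02 m/s); the robot touches nothing.
It fails at once if the rocker is tipped over before the lock bar is in (value of joint rocker above 0.25 rad and value of joint lock_bar below 0.007 m).
It fails at once if the start button is pressed before the rocker is tipped over (value of joint start_button above 0.003 m and value of joint rocker below 0.3 rad).
It fails at once if the stop key is pressed (value of joint stop_key above 0.0025 m).
It fails at once if a loose thing is lifted, carried, tipped over or pushed away (more than 20 mm or 0.5 rad) (distance of any of stamp, ink_tin, glue_stick, page_weight, book, mug, scanner from where it was at the start of the episode above 0.02 m or angle between any of stamp, ink_tin, glue_stick, page_weight, book, mug, scanner's own z axis and vertical above 0.5 rad).
It also fails if it takes over 48 s, if anything falls off the work surface, if the arm or the gripper's body presses on something with over 40 N, if the wrist force passes 120 N, or if a joint passes its speed limit or range.

## Robot

A 7-joint arm with a two-finger parallel gripper is mounted at the origin on the work surface. World frame = base frame: x ahead of the robot, y to its left, z up, the work surface at z = 0. Lengths are in m, angles in rad, forces in N, time in s.
With the tool pointing down it reaches from about 0.4 to 0.85 m from the base axis. Payload 6.9 kg.
Tool frame: the origin (TCP) lies midway between the tips of the shut fingers; the grasp point (between the pads) lies behind it (ctrl.pinch_z is the z of the grasp point in the tool frame, in m); z points along the fingers, y is the direction in which the jaws open and shut (so a half turn about z gives the same grasp; the last joint's range is limited). The gripper opens to 85 mm and grips with 20 to 120 N. Pads are 22 mm wide; open, the fingers measure 114 mm over their backs; the gripper's body (76 mm by 85 mm) begins 54 mm behind the grasp point. The pads swing forward as they close: fully open they stand 13 mm farther back than shut.
Start: joints at [0.105, 0.507, -0.238, 1.5, 0.126, 1.149, -0.155], TCP at [0.625, -0, 0.231] pointing down, gripper open.
Joint ranges: [-3.08, 3.08], [-0.24, 2.05], [-1.43, 1.35], [0, 2.5], [-1.52, 4.66], [0.17, 1.96], [-2.89, 2.89]. Speed limits (rad/s): [2.39, 2.39, 3.14, 3.14, 3.14, 3.14, 3.14].

## Interface

Orientations are given as a unit quaternion [w, x, y, z].
In Python, from station import ctrl, get_state, vision, ticket, models gives the robot as it stands. Calls block until the motion is done:
- ctrl.movep(position, orientation): joint-space move of the TCP to a pose.
- ctrl.movel(position, frame=None, max_speed=0.15): straight line of the TCP; frame=None keeps the orientation; max_speed is the mean speed in m/s.
- ctrl.set_joints(angles): joint-space move.
- ctrl.ungrasp() and ctrl.close_gripper(force=None): open the fingers fully, or close them until they stop; force is the grip in N (None keeps the last).
- ctrl.pause(seconds).
- ctrl.ik(position, orientation): joint angles nearest the present ones, or None.
- get_state(): the state.
- vision.grab_frame(name): name is "scene" or "side" or "wrist"; returns (picture, depth): 420x560x3 uint8, blue, green, red; 420x560 float32, m along the optical axis (not along the pixel's ray), 0 where there is no reading.
- vision.camera_info(name): a dict with "mtx" (3x3 intrinsics, pixels), "R" (3x3) and "t" (3): a world point X has camera coordinates R X + t; the wrist camera has in their place "hand_eye" (4x4, takes a point from camera to tool coordinates, whose origin is the TCP and whose axes are the flange's). Camera axes: x right, y down, z forward; pixel columns grow to the right and rows downward; lengths in m; the calibration is good to about 2 mm. A picture is of the moment at which its call begins: read the wrist's pose just before it. camera_info takes no time and is no camera call.
A pose or a line that the arm cannot do raises ctrl.Unreachable and nothing moves.
- ticket.close_job(): hands the job in, once; it reports no verdict.
Trained networks look in the newest picture that a camera, given by its name, has taken for a name from the list of things; names that differ only in an ending like _2 or _b are one class to them, and where a whole thing is asked for, a point or a joint stands for the part that bears it (a point fixed in the world has none). Each returns a list of dicts, best first, with "p" (0 to 1); they miss things now and then, are a little off and sometimes report something else, mostly with a low value. They report only what shows in the picture. A call takes as long as a camera call.
- models.recognise(camera, target): "point" ([column, row] in pixels, amid what is visible of it).
- models.masks_of(camera, target): "mask" (420x560 bool, what is visible of it) and "point" ([column, row] in pixels, amid what is visible of it).
The state is a dict: "time": time; "qpos": joint angles; "qd": joint speeds; "tau": joint torques, N m; "tcp_pos": TCP position; "eef_rot": TCP orientation; "contact_force": force on the tool from outside, world axes, zero at the start; "wrist_torque": the same for the moment, N m; "width": finger opening in m.
Only numpy, scipy, OpenCV 4.12 (cv2) and the standard library are available. Lean on these libraries where they do the work, as an engineer would, in place of code of your own. Each camera call takes 0.05 s, during which the arm holds its last target.

## Working session

There is one attempt and no reset: what is moved stays moved. The work goes in short steps, each a Python script; the robot and the scene stay as the last script left them, time stands still between calls to the robot, and variables do not carry over. Pictures are saved under pics/ and viewed, and the job is handed in when it is done.

```bash
mkdir -p pics; ls
python3 - <<'E'
from station import ctrl,get_state,vision,models
import cv2,numpy as np
s=get_state();print(s['time'],s['tcp_pos'],s['eef_rot'],s['width'],ctrl.pinch_z)
for c in ['scene','side','wrist']:
    im,d=vision.grab_frame(c);cv2.imwrite(f'pics/{c}0.png',im);np.savez(f'{c}0.npz',d=d)
    i=vision.camera_info(c);print(c,i)
print(get_state()['time'])
E
```

```text
pics
0.0 [ 6.24486777e-01 -7.66993567e-05  2.30418170e-01] [-6.39962899e-04  7.07125780e-01  7.07087195e-01 -6.48832342e-04] 0.08541270125789326 -0.0187
scene {'mtx': array([[395.45227832,   0.        , 279.28434618],
       [  0.        , 395.45227832, 206.02244379],
       [  0.        ,   0.        ,   1.        ]]), 'R': array([[-0.28722242,  0.95786231,  0.00175202],
       [ 0.67920309,  0.20495336, -0.70475335],
       [-0.67541575, -0.20123098, -0.70945025]]), 't': array([ 0.11481766, -0.37268228,  1.25384066])}
side {'mtx': array([[425.65805876,   0.        , 275.63079487],
       [  0.        , 425.65805876, 210.58066334],
       [  0.        ,   0.        ,   1.        ]]), 'R': array([[-0.99761159, -0.06765656,  0.01391762],
       [-0.06141761,  0.77665135, -0.62692947],
       [ 0.03160675, -0.62628689, -0.77895169]]), 't': array([0.57706602, 0.03282888, 1.14403462])}
wrist {'mtx': array([[326.20697647,   0.        , 278.38438739],
       [  0.        , 326.20697647, 204.85294645],
       [  0.        ,   0.        ,   1.        ]]), 'hand_eye': array([[ 3.08581167e-04, -9.45736882e-01, -3.24933308e-01,
         8.36475449e-02],
       [ 9.99999791e-01,  1.07358744e-04,  6.37201462e-04,
        -6.75205879e-05],
       [-5.67740492e-04, -3.24933437e-01,  9.45736718e-01,
        -1.43913442e-01],
       [ 0.00000000e+00,  0.00000000e+00,  0.00000000e+00,
         1.00000000e+00]])}
0.15
```

View pics/scene0.png

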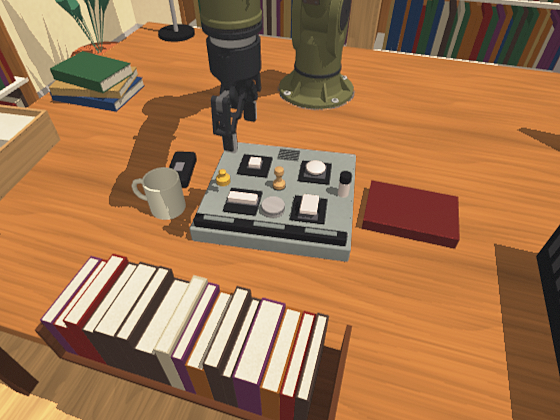

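View pics/side0.png

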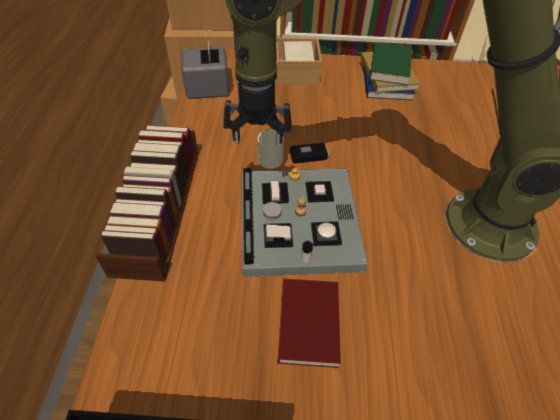

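View pics/wrist0.png

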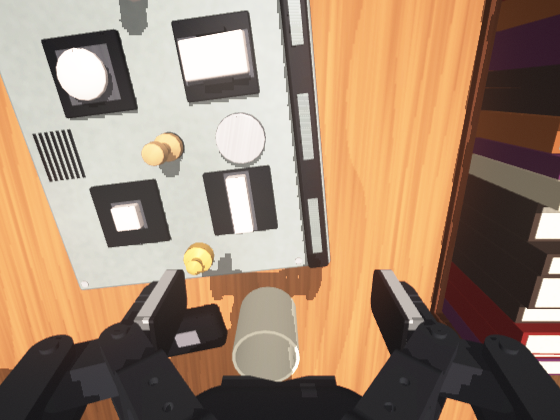

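The wrist picture shows the start button at (80,75), the rocker at (212,55), the lock bar at (238,203) and the stop key at (127,217). The stamp is at (160,150), the tin at (240,138), the brass weight at (198,258), and the glue stick is only shown at the top edge (133,10). Next I'll locate these in 3D.

```bash
cat > h.py <<'E'
from station import ctrl,get_state,vision,models,ticket
import cv2,numpy as np
from scipy.spatial.transform import Rotation as Ro
def cam(c,s=None):
    i=vision.camera_info(c)
    if c=='wrist':
        s=s or get_state();q=s['eef_rot'];T=np.eye(4);T[:3,:3]=Ro.from_quat([q[1],q[2],q[3],q[0]]).as_matrix();T[:3,3]=s['tcp_pos']
        M=np.linalg.inv(T@i['hand_eye']);return i['mtx'],M[:3,:3],M[:3,3]
    return i['mtx'],np.array(i['R']),np.array(i['t'])
def back(C,p,d=None,z=None):
    K,R,t=C;r=R.T@np.linalg.solve(K,[p[0],p[1],1]);o=-R.T@t
    return o+r*(d if d is not None else (z-o[2])/r[2])
def tri(Cs,ps):
    A=[]
    for (K,R,t),p in zip(Cs,ps):
        P=K@np.c_[R,t];A+=[p[0]*P[2]-P[0],p[1]*P[2]-P[1]]
    A=np.array(A);A/=np.linalg.norm(A[:,:3],axis=1)[:,None];X=np.linalg.lstsq(A[:,:3],-A[:,3],rcond=None)[0]
    return X
def proj(C,X):
    K,R,t=C;v=K@(R@X+t);return v[:2]/v[2]
E
python3 - <<'E'
from h import *
s=get_state();C={c:cam(c,s) for c in ['scene','side','wrist']}
for c in C:
    vision.grab_frame(c)
D={c:np.load(c+'0.npz')['d'] for c in C}
for n in ['lock_top','rocker_raised','start_top','stop_top','stamp','ink_tin','glue_stick','page_weight','mug']:
    ps={}
    for c in C:
        r=models.masks_of(c,n)
        for k in r[:2]:
            m=k['mask'];v,u=np.nonzero(m);d=D[c][m]
            X=np.array([back(C[c],(a,b),e) for a,b,e in zip(u,v,d) if e>0])
            zt=np.percentile(X[:,2],90)
            T=X[X[:,2]>zt-.006]
            print(n,c,round(k['p'],2),np.round(k['point']),m.sum(),'ztop',zt.round(4),'topmed',np.median(T,0).round(4),'mid',((T.min(0)+T.max(0))/2).round(4))
        q=models.recognise(c,n)
        if q and q[0]['p']>.4: ps[c]=q[0]['point']
    if len(ps)>1:print('   tri',tri([C[c] for c in ps],list(ps.values())).round(4),{c:np.round(p) for c,p in ps.items()})
print(get_state()['time'])
E
```

```text
lock_top scene 0.51 [244. 199.] 293 ztop 0.0597 topmed [ 0.5882 -0.0239  0.0584] mid [ 0.5867 -0.0235  0.0574]
lock_top scene 0.17 [256. 162.] 117 ztop 0.0574 topmed [ 0.4697 -0.038   0.0563] mid [ 0.4674 -0.0382  0.0554]
lock_top side 0.61 [276. 191.] 149 ztop 0.0613 topmed [ 0.5834 -0.0219  0.0593] mid [ 0.5825 -0.0223  0.0595]
lock_top wrist 0.69 [238. 203.] 1184 ztop 0.063 topmed [ 0.5851 -0.0222  0.0621] mid [ 0.5848 -0.0242  0.0607]
   tri [ 0.5825 -0.0272  0.0474] {'scene': array([243., 198.]), 'side': array([275., 192.]), 'wrist': array([241., 207.])}
rocker_raised scene 0.61 [311. 205.] 361 ztop 0.0665 topmed [0.5839 0.1162 0.0641] mid [0.5775 0.1161 0.0648]
rocker_raised side 0.63 [274. 230.] 292 ztop 0.0671 topmed [0.5778 0.1174 0.0646] mid [0.5682 0.1171 0.066 ]
rocker_raised wrist 0.77 [212.  52.] 2977 ztop 0.07 topmed [0.5797 0.1158 0.0676] mid [0.5758 0.1154 0.0685]
rocker_raised wrist 0.61 [238. 202.] 1197 ztop 0.063 topmed [ 0.5851 -0.0223  0.0621] mid [ 0.5849 -0.0242  0.0607]
   tri [0.5089 0.1019 0.0231] {'scene': array([309., 204.]), 'side': array([324., 228.]), 
[... 2912 characters left out ...]
 mid [ 0.5356 -0.0889  0.0728]
   tri [ 0.5393 -0.0862  0.0563] {'scene': array([224., 177.]), 'side': array([292., 174.]), 'wrist': array([200., 260.])}
mug scene 0.78 [161. 194.] 1902 ztop 0.0799 topmed [ 0.6149 -0.1951  0.0803] mid [ 0.6113 -0.1952  0.0796]
mug side 0.59 [270. 148.] 794 ztop 0.0804 topmed [ 0.6116 -0.1685  0.0807] mid [ 0.6053 -0.1097  0.1764]
mug wrist 0.88 [267. 337.] 5335 ztop 0.0847 topmed [ 0.6149 -0.1809  0.0849] mid [ 0.6096 -0.1101  0.193 ]
mug wrist 0.39 [159. 149.] 1067 ztop 0.0932 topmed [0.516  0.0336 0.0922] mid [0.515  0.0331 0.0916]
   tri [ 0.6081 -0.2039  0.0366] {'scene': array([162., 193.]), 'side': array([270., 149.]), 'wrist': array([266., 336.])}
3.0
```

Depth from the three views agrees within about 3 mm, and the controls fit the stated 120 x 140 grid with a yaw of about 6.5°. I'll fit the console pose, close the gripper and check clearance above the lock bar.

```bash
cat >> h.py <<'E'
obs={'start':([.4508,.1008],(-60,70)),'stop':([.4668,-.0383],(-60,-70)),'lock':([.5852,-.0230],(60,-70))}
A=np.array([np.array(v[1])/1000 for v in obs.values()]);B=np.array([v[0] for v in obs.values()])
a0=A-A.mean(0);b0=B-B.mean(0)
yaw=np.arctan2((a0[:,0]*b0[:,1]-a0[:,1]*b0[:,0]).sum(),(a0*b0).sum())
c_,s_=np.cos(yaw),np.sin(yaw);R2=np.array([[c_,-s_],[s_,c_]]);org=B.mean(0)-R2@A.mean(0)
def con(x,y): return R2@np.array([x,y])+org
def quat(sg):
    y=sg*np.array([-s_,c_,0]);z=np.array([0,0,-1.]);q=Ro.from_matrix(np.c_[np.cross(y,z),y,z]).as_quat();return [q[3],q[0],q[1],q[2]]
def press(xy,z0,zmin,fstop,step=.001):
    for z in np.arange(z0,zmin-1e-6,-step):
        ctrl.movel([*xy,z],max_speed=.05);s=get_state();f=s['contact_force']
        print(round(s['time'],2),round(z,4),np.round(s['tcp_pos'],4),np.round(f,1))
        if f[2]>fstop: break
E
python3 - <<'E'
from h import *
print(np.degrees(yaw),org,[(con(*k)-b).round(4) for k,b in zip(A,B)],con(.06,.07),con(.0815,.07))
for sg in (1,-1):
    for p in [(.06,-.07),(.082,.07),(-.06,.07)]:
        q=ctrl.ik([*con(*p),.06],quat(sg)); print(sg,p,None if q is None else np.round(q,2))
ctrl.close_gripper();
sg=1 if ctrl.ik([*con(.06,-.07),.12],quat(1)) is not None else -1
a=ctrl.ik([*con(.06,-.07),.13],quat(1));b=ctrl.ik([*con(.06,-.07),.13],quat(-1));q0=np.array(get_state()['qpos'])
n=[9 if x is None else abs(np.array(x)-q0).max() for x in (a,b)];sg=1 if n[0]<n[1] else -1;print(n,sg)
ctrl.movep([*con(.06,-.07),.12],quat(sg))
s=get_state();print(s['time'],s['tcp_pos'],s['width'],s['contact_force'])
for c in ['scene','side','wrist']:
    im,d=vision.grab_frame(c);cv2.imwrite(f'pics/{c}1.png',im if c=='wrist' else cv2.resize(im[120:300,180:400],None,fx=3,fy=3))
E
```

```text
6.825073099905123 [0.51801871 0.03871142] [array([-0.0007,  0.0003]), array([-0.    ,  0.0004]), array([ 0.0007, -0.0007])] [0.56927483 0.11534568] [0.59062247 0.11790071]
1 (0.06, -0.07) [ 0.36  0.69 -0.59  1.81  0.51  0.8   1.2 ]
1 (0.082, 0.07) [ 0.12  0.71 -0.59  1.76  0.51  0.83  0.97]
1 (-0.06, 0.07) [ 0.12  0.54 -0.57  2.13  0.51  0.6   0.87]
-1 (0.06, -0.07) [-0.08  0.63  0.12  1.81 -0.11  0.7  -1.35]
-1 (0.082, 0.07) [-0.31  0.65  0.11  1.77 -0.1   0.73 -1.59]
-1 (-0.06, 0.07) [-0.33  0.5   0.09  2.14 -0.08  0.51 -1.64]
[np.float64(1.427340215752949), np.float64(1.212423517232618)] -1
4.8833 [ 0.58636485 -0.02340345  0.12034828] -0.00023983587170574373 [-0.33808114  1.2197824   0.76381158]
```

View pics/scene1.png

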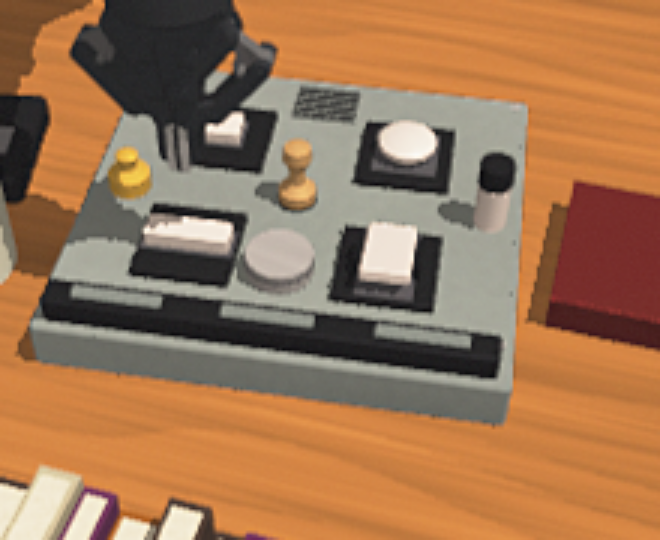

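View pics/wrist1.png

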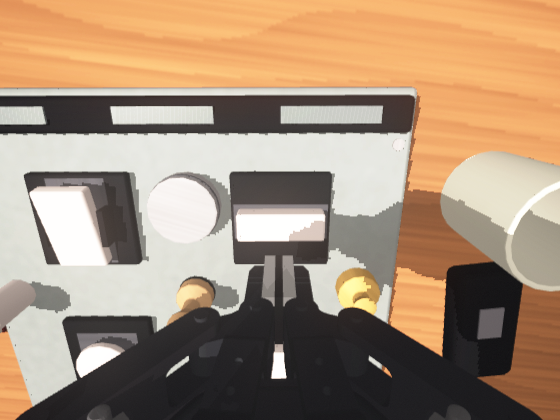

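View pics/side1.png

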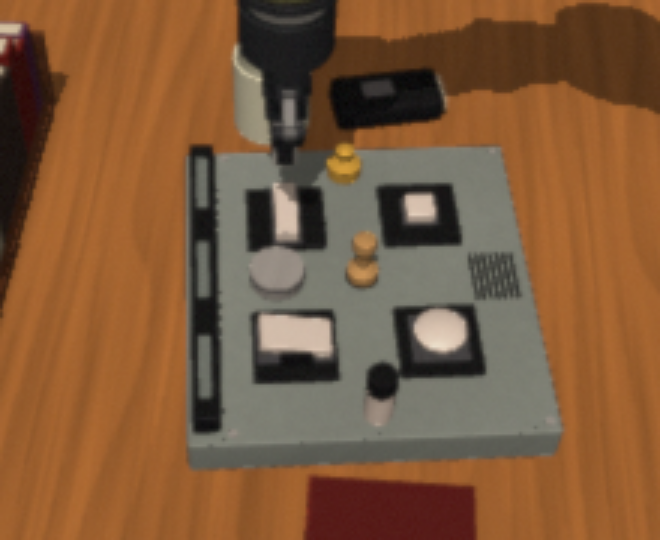

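The closed fingertips are centred over the bar: in the wrist picture the tips are at (280,260), with the bar from 235 to 327 just beyond them. The wide linkage stays above the bystanders, so I'll press the lock bar.

Run:
```python
from h import *
p=con(.06,-.07)
ctrl.movel([*p,.066],max_speed=.1)
press(p,.062,.044,14,.002)
ctrl.pause(.2);print(get_state()['tcp_pos'],get_state()['contact_force'])
ctrl.movel([*p,.12],max_speed=.15)
print(get_state()['time'],get_state()['contact_force'])
```

```text
5.97 0.062 [ 0.586  -0.0236  0.0622] [-0.  -0.3 -0.1]
6.22 0.06 [ 0.5862 -0.0237  0.0602] [ 0.2 -0.5  0.3]
6.47 0.058 [ 0.5861 -0.0236  0.058 ] [0.7 0.4 0.9]
6.72 0.056 [ 0.5859 -0.0237  0.0558] [1.7 0.3 0.4]
6.97 0.054 [ 0.5857 -0.0236  0.0537] [ 0.2 -0.1  0.7]
7.22 0.052 [ 0.5857 -0.0236  0.0521] [-1.7 -0.1  5. ]
7.47 0.05 [ 0.5858 -0.0236  0.0518] [-5.7  0.2 20.7]
[ 0.58576347 -0.02366193  0.05177539] [-5.7263697   0.71476595 19.5087421 ]
8.2917 [-0.06226253  0.09225093 -0.15912525]
```

The hard stop came at z = 0.0518, where 0.052 means fully in. I'll verify from images taken while above the rocker.

Run:
```python
from h import *
ctrl.movel([*con(.0,.0),.16],max_speed=.25)
ctrl.movep([*con(.084,.07),.12],quat(-1))
s=get_state();print(s['time'],s['tcp_pos'],s['contact_force'])
C={c:cam(c,s) for c in ['scene','side','wrist']}
for c in C:
    im,d=vision.grab_frame(c);cv2.imwrite(f'pics/{c}2.png',im if c=='wrist' else cv2.resize(im[120:300,180:400],None,fx=3,fy=3))
    for n in ['lock_top','rocker_raised']:
        r=models.masks_of(c,n)
        for k in r[:2]:
            m=k['mask'];v,u=np.nonzero(m);X=np.array([back(C[c],(a,b),e) for a,b,e in zip(u,v,d[m]) if e>0])
            zt=np.percentile(X[:,2],90);T=X[X[:,2]>zt-.006];print(n,c,round(k['p'],2),np.round(k['point']),zt.round(4),np.median(T,0).round(4))
```

```text
9.3833 [0.59325387 0.1175768  0.11801194] [0.05500958 0.25011528 0.52997795]
lock_top scene 0.59 [308. 202.] 0.0666 [0.5836 0.1158 0.0641]
lock_top scene 0.5 [243. 196.] 0.051 [ 0.5874 -0.0258  0.0497]
rocker_raised scene 0.66 [311. 203.] 0.0669 [0.5849 0.116  0.0644]
lock_top side 0.17 [306. 326.] 0.0287 [0.4827 0.3312 0.0268]
rocker_raised side 0.64 [275. 230.] 0.067 [0.5772 0.1184 0.0649]
lock_top wrist 0.55 [472. 252.] 0.0514 [ 0.586  -0.0246  0.0506]
rocker_raised wrist 0.93 [276. 239.] 0.0679 [0.5859 0.1164 0.066 ]
```

View pics/wrist2.png

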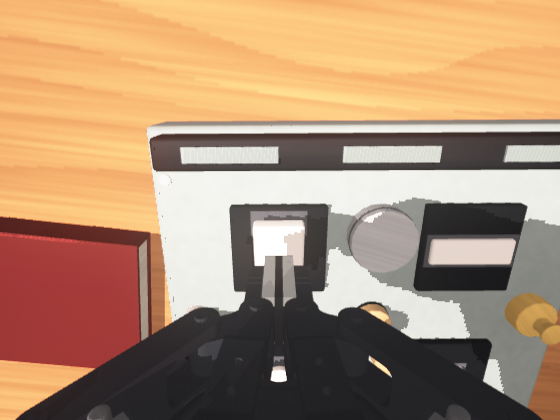

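View pics/scene2.png

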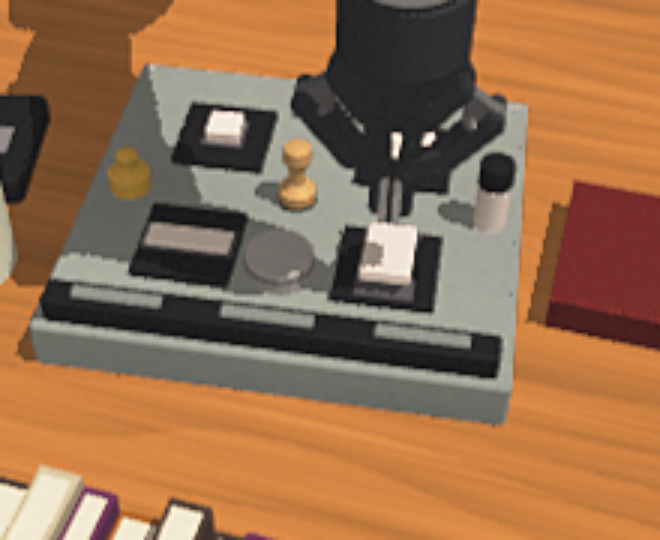

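The lock bar now sits at z ≈ 0.051, so it is in. In the wrist picture the tips are at (280,260), over the raised half of the rocker at (276,239). Pressing it now.

Run:
```python
from h import *
p=con(.084,.07)
ctrl.movel([*p,.076],max_speed=.1)
press(p,.072,.050,16,.002)
ctrl.pause(.2);print(get_state()['tcp_pos'],get_state()['contact_force'])
ctrl.movel([*p,.12],max_speed=.15)
ctrl.movel([*con(-.06,.07),.13],max_speed=.2)
s=get_state();print(s['time'],s['tcp_pos'])
C={c:cam(c,s) for c in ['scene','side','wrist']}
for c in C:
    im,d=vision.grab_frame(c);cv2.imwrite(f'pics/{c}3.png',im if c=='wrist' else cv2.resize(im[120:300,180:400],None,fx=3,fy=3))
    for n in ['rocker_raised','start_top']:
        r=models.masks_of(c,n)
        for k in r[:2]:
            m=k['mask'];v,u=np.nonzero(m);X=np.array([back(C[c],(a,b),e) for a,b,e in zip(u,v,d[m]) if e>0])
            zt=np.percentile(X[:,2],90);T=X[X[:,2]>zt-.006];print(n,c,round(k['p'],2),np.round(k['point']),zt.round(4),np.median(T,0).round(4))
            if n[0]=='r':
                xc=(X[:,:2]-org)@R2; g=(abs(xc[:,0]-.06)<.03)&(abs(xc[:,1]-.07)<.015)&(X[:,2]>.053)
                if g.sum()>20: print('   slope',np.polyfit(xc[g,0],X[g,2],1)[0].round(3),g.sum())
```

```text
10.68 0.072 [0.5932 0.1182 0.0723] [ 0.9 -0.1  0. ]
10.93 0.07 [0.5932 0.1182 0.0701] [ 0.2  0.3 -0.2]
11.18 0.068 [0.5934 0.1182 0.0681] [0.9 1.3 1.6]
11.43 0.066 [0.5932 0.1182 0.0659] [ 0.5 -0.4  0.3]
11.68 0.064 [0.593  0.1182 0.0638] [ 1.8 -0.2  1.8]
11.93 0.062 [0.5931 0.1182 0.0619] [ 2.  -0.1  1.4]
12.18 0.06 [0.5933 0.1182 0.06  ] [2.7 0.1 2.4]
12.43 0.058 [0.5934 0.1182 0.0596] [-3.1 -0.7 15.5]
12.68 0.056 [0.5935 0.1183 0.0592] [-6.1 -1.2 30.3]
[0.59353537 0.11828996 0.05926864] [-6.107041   -0.85063481 30.98436688]
14.325 [0.45125329 0.10133208 0.12983367]
rocker_raised scene 0.9 [308. 202.] 0.0664 [0.559  0.1125 0.064 ]
   slope -0.221 366
start_top scene 0.77 [315. 166.] 0.0639 [0.4545 0.1005 0.0619]
rocker_raised side 0.65 [297. 235.] 0.0572 [0.6456 0.074  0.0608]
rocker_raised side 0.63 [276. 232.] 0.0676 [0.5535 0.1153 0.065 ]
   slope -0.21 240
start_top side 0.59 [324. 230.] 0.0653 [0.4483 0.1032 0.0628]
start_top side 0.55 [276. 232.] 0.0677 [0.5536 0.1152 0.065 ]
rocker_raised wrist 0.83 [276.  39.] 0.0707 [0.5554 0.1125 0.0682]
   slope -0.217 4374
start_top wrist 0.95 [279. 219.] 0.0671 [0.4517 0.0996 0.0655]
```

View pics/wrist3.png

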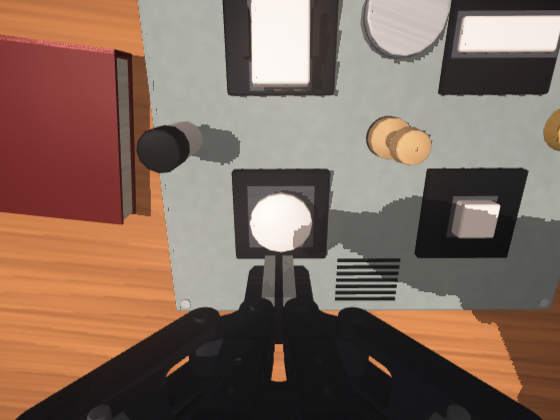

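View pics/scene3.png

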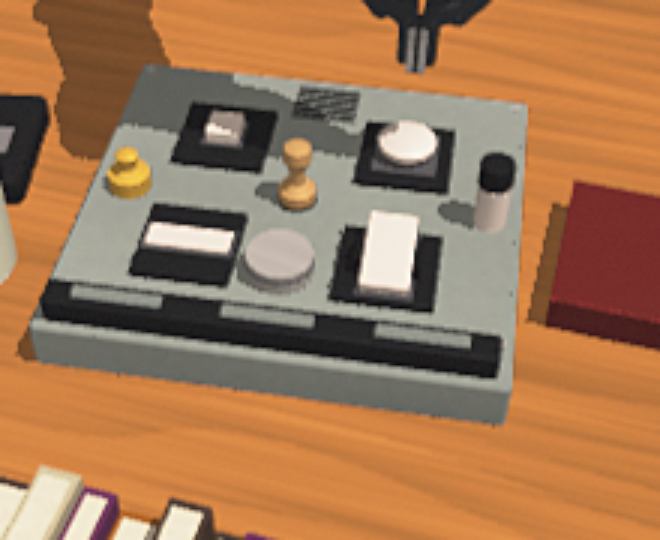

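The rocker's slope is −0.22, which is the mirror of its start and means it is fully over. The start button is at (279,219), just ahead of the tips. I'll press it, hold it and release.

Run:
```python
from h import *
p=con(-.06,.07)
ctrl.movel([*p,.072],max_speed=.1)
press(p,.068,.054,16,.002)
ctrl.pause(1.4);s=get_state();print(s['time'],s['tcp_pos'],s['contact_force'])
ctrl.movel([*p,.13],max_speed=.12)
ctrl.movel([*p,.2],max_speed=.2)
s=get_state();print(s['time'],s['tcp_pos'],s['contact_force'])
C={c:cam(c,s) for c in ['scene','side','wrist']}
for c in C:
    im,d=vision.grab_frame(c);cv2.imwrite(f'pics/{c}4.png',im if c=='wrist' else cv2.resize(im[120:300,180:400],None,fx=3,fy=3))
    for n in ['lock_top','rocker_raised','start_top','stop_top','stamp','ink_tin','glue_stick','page_weight']:
        r=models.masks_of(c,n)
        for k in r[:1]:
            m=k['mask'];v,u=np.nonzero(m);X=np.array([back(C[c],(a,b),e) for a,b,e in zip(u,v,d[m]) if e>0])
            zt=np.percentile(X[:,2],90);T=X[X[:,2]>zt-.006];print(n,c,round(k['p'],2),np.round(k['point']),zt.round(4),np.median(T,0).round(4))
            if n[0]=='r':
                xc=(X[:,:2]-org)@R2; g=(abs(xc[:,0]-.06)<.03)&(abs(xc[:,1]-.07)<.015)&(X[:,2]>.053)
                if g.sum()>20: print('   slope',np.polyfit(xc[g,0],X[g,2],1)[0].round(3),g.sum())
print(get_state()['time'])
```

```text
15.76 0.068 [0.4503 0.1011 0.0682] [-0.1  0.2 -0.7]
16.01 0.066 [0.4503 0.1011 0.0661] [0.6 0.1 0.3]
16.26 0.064 [0.4502 0.1011 0.064 ] [-0.1  0.4  2.9]
16.51 0.062 [0.4503 0.1011 0.062 ] [1.  0.2 2.8]
16.76 0.06 [0.4503 0.1011 0.06  ] [ 0.3 -0.   4.2]
17.01 0.058 [0.4504 0.1011 0.0594] [-4.1 -0.5 24.5]
18.4083 [0.4503372  0.10111123 0.05939836] [-3.78331396 -1.21571005 23.95714201]
19.6583 [0.44985347 0.10109066 0.19954795] [-0.14450743 -0.33542714 -0.1944307 ]
lock_top scene 0.5 [285. 212.] 0.0587 [0.6523 0.0608 0.0597]
rocker_raised scene 0.88 [311. 204.] 0.0663 [0.5581 0.1138 0.0641]
   slope -0.217 367
start_top scene 0.65 [317. 168.] 0.0637 [0.4547 0.1015 0.0615]
stop_top scene 0.46 [257. 165.] 0.0578 [ 0.4699 -0.0379  0.0566]
stamp scene 0.74 [279. 178.] 0.0891 [0.5195 0.0345 0.0885]
ink_tin scene 0.91 [273. 208.] 0.057 [0.5911 0.0434 0.0557]
glue_stick scene 0.6 [343. 184.] 0.0938 [0.5014 0.1733 0.0933]
page_weight scene 0.57 [223. 180.] 0.0669 [ 0.5411 -0.0871  0.068 ]
lock_top side 0.49 [277. 193.] 0.0523 [ 0.5833 -0.0198  0.0502]
rocker_raised side 0.59 [275. 230.] 0.068 [
[... 251 characters left out ...]
] 0.0581 [0.5863 0.0454 0.0562]
glue_stick side 0.65 [308. 251.] 0.0955 [0.4959 0.1749 0.0941]
page_weight side 0.43 [295. 175.] 0.0701 [ 0.5349 -0.087   0.0702]
lock_top wrist 0.7 [450.  48.] 0.0535 [ 0.5842 -0.0241  0.0525]
rocker_raised wrist 0.67 [276.  43.] 0.0697 [0.5552 0.1124 0.0674]
   slope -0.224 3065
start_top wrist 0.87 [278. 191.] 0.0666 [0.4501 0.0991 0.0649]
stop_top wrist 0.92 [429. 188.] 0.0603 [ 0.4666 -0.0382  0.0595]
stamp wrist 0.73 [363. 128.] 0.0929 [0.5146 0.0343 0.0919]
ink_tin wrist 0.76 [376.  35.] 0.0596 [0.5871 0.0427 0.0586]
glue_stick wrist 0.73 [374.  36.] 0.0596 [0.587  0.0427 0.0586]
page_weight wrist 0.64 [508. 119.] 0.073 [ 0.5351 -0.0882  0.0725]
21.0083
```

View pics/scene4.png

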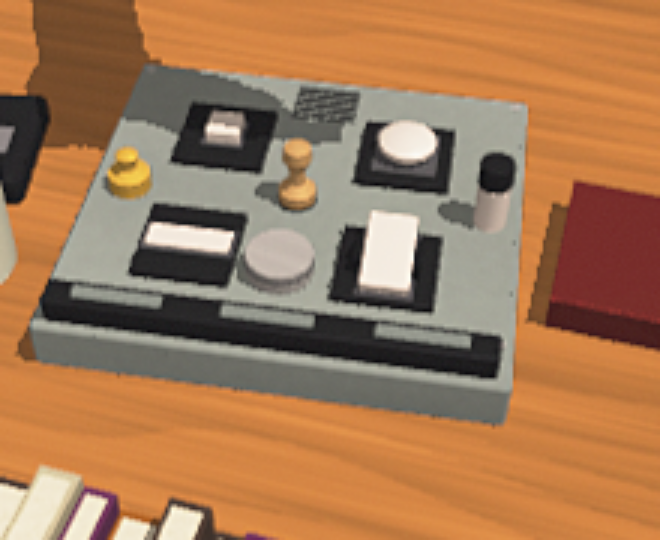

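Everything checks out: the bar is in, the rocker is over, the button is out again and the bystanders haven't moved. Handing in.

```bash
python3 -c "
from station import ticket;print(ticket.close_job())"
```

```text
the job is handed in; nothing more can be done
None
```

I started the steriliser in the required order with the gripper closed, and handed the job in at about 21 s of the 48 s allowed. No verdict was reported.

| Control | What I did | Last check |
|---|---|---|
| Lock bar | Pushed down to a hard stop at z = 0.0518 (fully in is 0.052), about 20 N | Top at 0.050–0.053 in the side and wrist views |
| Rocker | Pushed the far half down to its end stop, about 31 N | Slope −0.22 in all three views, the fully-over position |
| Start button | Pressed to its stop at z = 0.0594 and held for 1.4 s, about 24 N, then released | Top back at 0.064–0.067, the same as before pressing |
| Stop key | Not touched | Top height unchanged |

- **Bystanders:** The stamp, ink tin, glue stick and page weight read within about 3 mm of where they started. I did not re-measure the book, mug and scanner; the arm stayed clear of them.
- **Arm:** It ended at z = 0.20, touching nothing.

**Checks that disagreed:**
- In the last scene picture the network put the lock bar on the black ridge, and in the last wrist picture it put the glue stick on the ink tin. The other views gave the right places for both.
- At the start, triangulating the networks' points was off by up to about 8 cm, because some points landed on the wrong thing. I used depth from the masks instead, which agreed within 3–6 mm between cameras.

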